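# Slide the heavy glaze carrier home into its dock

### The arm

A 6-joint arm with a two-finger parallel gripper is mounted at the origin on the work surface. World frame = base frame: x ahead of the robot, y to its left, z up, the work surface at z = 0. Lengths are in m, angles in rad, forces in N, time in s.
With the tool pointing down it reaches from about 0.375 to 0.9 m from the base axis. Payload 3.1 kg.
Tool frame: the origin (TCP) lies midway between the tips of the shut fingers; the grasp point (between the pads) lies 19 mm behind it; z points along the fingers, y is the line along which they close (so a half turn about z gives the same grasp; the last joint's range is limited). The gripper opens to 85 mm and grips with 20 to 120 N. Pads are 22 mm wide; open, the fingers measure 114 mm over their backs; the gripper's body (76 mm by 85 mm) begins 54 mm behind the grasp point. The pads swing forward as they close: fully open they stand 13 mm farther back than shut.
Start: joints at [1.036, 0.527, 1.433, -0, 1.181, -0.178], TCP at [0.218, 0.586, 0.231] pointing down, gripper open.
Joint ranges: [-3.08, 3.08], [-0.75, 2.2], [0.22, 2.44], [-1.43, 4.57], [0, 2.65], [-2.85, 2.85]. Speed limits (rad/s): [2.79, 2.79, 3.14, 3.14, 3.14, 3.14].

### API

Orientations are given as a unit quaternion [x, y, z, w].
In Python, from station import bot, optics, workorder gives the robot as it stands. The module is installed in compiled form; this text tells all that it offers.
- The arm moves only by the tool drive_tool, never from a script. Its arguments are lists of equal length, an entry for each row: "grip": the opening, from -1 (shut) to 1 (fully open); "translation": the shift along the world's x, y, z each as a share of 400 mm, from -1 to 1, a list of three; "twist": the turn, a rotation vector about the world's x, y, z each as a share of pi/2 rad, from -1 to 1, a list of three. A call has 1 to 5 rows; each row is the pose to reach, as a shift and turn from the pose commanded when the call began; what a row does not reach only later rows make up. A row lasts 1/10 s, in which the tool goes at most 50 mm and 8.59 degrees, less where a joint would pass 70% of its speed; a pose out of reach is approached as far as the arm can. A call with a number of a shift or a turn outside -1 to 1 is refused whole. A call with a gripper value outside its range is refused whole. The fingers move at their own pace and stop on an object; "grip_force" is the grip in N (left out, the last holds). Time passes only in rows, so rows that repeat a pose let the fingers close. It gives the time, the measured TCP pose, the force, the opening and the grip force at its end, in the units of the state.
- bot.state(): the state, without advancing time (a new reading comes with each control period).
- optics.capture(name): name is "side" or "top" or "wrist"; returns the picture (480x640x3 uint8, red, green, blue); there is no depth.
- optics.get_calibration(name): a dict with "fx", "fy", "cx", "cy" (pixels), "k1" (the pictures are not rectified: a ray, as slopes to the right and down, at radius r is drawn at 1 + k1 r^2 times it, then the intrinsics apply), "xyz" and "orientation" of the camera in the world. Camera axes: x right, y up, looking along -z (the intrinsics and any distortion apply to the point x, -y, -z); pixel columns grow to the right and rows downward; lengths in m; the calibration is good to about 2 mm. A picture is of the moment at which its call begins: read the wrist's pose just before it. get_calibration takes no time and is no camera call; for the wrist camera it gives the pose at the moment of the call.
- workorder.sign_off(): hands the job in; it is judged then, once.
The state is a dict: "time": time; "joint_pos": joint angles; "dq": joint speeds; "tau": joint torques, N m; "eef_pos": TCP position; "tcp_rot": TCP orientation; "contact_force": force on the tool from outside, world axes, zero at the start; "moment": the same for the moment, N m; "opening": finger opening in m; "grasp_force": force on a finger pad.
Only numpy, scipy, OpenCV 4.12 (cv2) and the standard library are available. Lean on these libraries where they do the work, as an engineer would, in place of code of your own. Each camera call takes 0.05 s, during which the arm holds its last target. There are 200 camera calls.

### The job

Push the tall, heavy glaze-jar carrier along the bench into its wooden dock until it is fully home, flat against the dock's back stop. Push with the fingers low down on its tray, near the base, so that it slides upright and does not rock; do not lift it, and do not touch its handle, end boards or jars. Leave everything else on the bench where it stands, and finish with the hand clear.

Things in the scene. Friction and masses are not known exactly. Their poses are not given: they have to be found in the camera images.
- carrier: Loose, tall plywood carrier, 1.4 to 2.4 kg (7 to 17 N to slide; bench friction 0.48 to 0.72). Its foot is a tray with flat upright faces, 80 mm deep (its x), 170 mm wide (its y), 75 mm high: the part to push. Pushed above about 55 mm from the bench it may tip; below that it slides. Origin: centre of the tray's underside. z up, +x towards the dock.
- push_face (a point): Middle of the tray's face that looks away from the dock (towards the robot's right, -y), 25 mm above the bench (carrier x = -40 mm, y = 0). A good height to push; axes as the carrier's.
- carrier_top: The carrier's upper works, rigidly one with it, same origin and axes; not to be touched: two end boards 262 mm high at its two ends, two lidded jars 180 mm high, and a round handle along y, 22 mm thick, its top 246 mm above the bench. All set back 10 mm or more from the tray's front and back faces.
- dock: Wooden dock fixed to the bench. Origin: bench height, middle of the face of its back stop; +x into the stop (roughly towards the robot's left, +y), z up. Stop 242 mm wide, 60 high, 18 thick. Two side rails, 30 mm high, 14 thick, run from the stop to x = -60 mm, 214 mm clear between (y = -107 to 107). Open above and in front. Carrier home: its origin at dock x = -40 mm, its x parallel to the dock's.
- mug: Bystander: raw clay mug, 76 mm across, 90 mm high, handle on its +y side; origin centre of its underside.
- bowl: Bystander: pale bowl, 124 mm across, 55 mm high; origin centre of its underside.
- jar: Bystander: lidded jar, 64 mm across, 100 mm high; origin centre of its underside.
- cup: Bystander: small cup, 66 mm across, 70 mm high; origin centre of its underside.
- rasp: Bystander: rasp lying flat, about 190 mm long (its x), 42 mm wide, 20 mm high; origin on the bench, 65 mm from its blade end (+x).
- rib: Bystander: flat wooden throwing rib, 184 mm long (its x), 34 mm wide, 6 mm thick; origin centre of its underside.
- brush: Bystander: brush lying along its x, handle to -x; origin under it, near its middle.

How it is judged:
By the outcome, as a careful person would: the job done as asked, in the order asked, and still so for the second after the job is handed in, with the robot touching nothing.
It also fails if it takes over 58 s, if anything falls off the work surface, if the arm or the gripper's body presses on something with over 40 N, if the wrist force passes 120 N, or if a joint passes its speed limit or range.

## Working session

There is one attempt and no reset: what is moved stays moved. The work goes in short steps, Python scripts to look and compute and a tool call to move; the robot and the scene stay as the last step left them, time stands still between calls to the robot, and variables do not carry over. Pictures are saved under pics/ and viewed, at most 10 in all, crops included, and the job is handed in when it is done.

Besides the shell and the picture viewer there is one more tool, called in YAML: its name, and indented under it one key for each argument. drive_tool: Moves the arm, as the interface text tells. Shift numbers are shares of 400 mm and turn numbers shares of pi/2 rad, none past 1 either way. Its arguments: {"type":"object","properties":{"grip":{"type":"array"},"translation":{"type":"array"},"twist":{"type":"array"},"grip_force":{"type":"number"}},"required":["grip","translation","twist"]}

```bash
mkdir -p pics
cat > h.py <<'E'
import numpy as np, cv2
from scipy.spatial.transform import Rotation as R
from station import bot, optics, workorder
def snap(n,f):
    c=optics.get_calibration(n); im=optics.capture(n); cv2.imwrite('pics/'+f,im[:,:,::-1]); return im,c
def ray(c,u,v):
    K=np.array([[c['fx'],0,c['cx']],[0,c['fy'],c['cy']],[0,0,1.]])
    p=cv2.undistortPoints(np.array([[[u,v]]],float),K,np.array([c['k1'],0,0,0.]))[0,0]
    return np.array(c['xyz']),R.from_quat(c['orientation']).apply([p[0],-p[1],-1])
def pt(c,u,v,z):
    o,d=ray(c,u,v); return o+d*(z-o[2])/d[2]
def proj(c,P):
    q=R.from_quat(c['orientation']).inv().apply(np.array(P)-c['xyz']); x,y=q[0]/-q[2],-q[1]/-q[2]
    s=1+c['k1']*(x*x+y*y); return np.array([c['fx']*x*s+c['cx'],c['fy']*y*s+c['cy']])
E
python3 - <<'E'
from h import *
for n in('top','side'):
    im,c=snap(n,n+'0.png'); print(n,c)
print(bot.state())
E
```

```text
top {'fx': 566.8055043566167, 'fy': 566.8055043566167, 'cx': 322.76907974868425, 'cy': 234.69397067314634, 'k1': -0.01884906306438342, 'xyz': array([0.30257915, 0.02962657, 1.31391002]), 'orientation': array([-0.06885094,  0.06832309,  0.70470528, -0.70283851])}
side {'fx': 556.5275125790401, 'fy': 556.5275125790401, 'cx': 313.78697214780436, 'cy': 246.90324034511352, 'k1': -0.17656557630833783, 'xyz': array([-0.39512066, -0.45190079,  0.83173392]), 'orientation': array([ 0.38861601, -0.23879641, -0.48031954,  0.74916421])}
{'time': 0.1, 'joint_pos': array([ 1.03549446e+00,  5.28403125e-01,  1.43378364e+00, -2.61830012e-05,
        1.18138132e+00, -1.78487532e-01]), 'dq': array([ 0.00124222, -0.00239115, -0.00381335, -0.00114402, -0.00069689,
        0.00021224]), 'tau': array([-8.13128809e-04, -4.43303704e+01, -1.78583622e+01, -2.41090002e-04,
        3.97030497e-03,  7.64581785e-06]), 'eef_pos': array([0.21794455, 0.58508079, 0.23041007]), 'tcp_rot': array([ 1.77457260e-01,  9.84128013e-01, -9.29702624e-04, -3.33729903e-04]), 'contact_force': array([-0.22228931, -0.00536539,  0.8318827 ]), 'moment': array([ 0.01580153, -0.03208601, -0.0138082 ]), 'grasp_force': 0.0, 'opening': 0.08535804277611543}
```

View pics/top0.png

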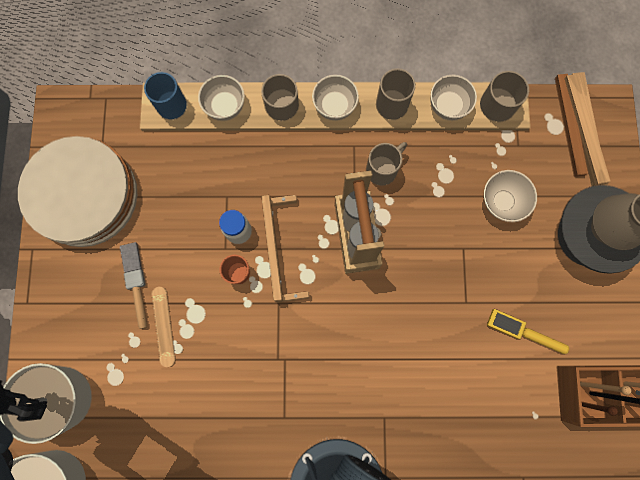

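View pics/side0.png

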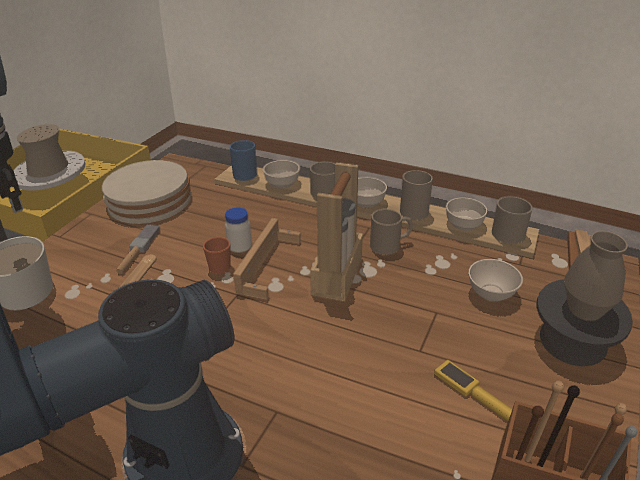

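The top view shows the dock stop from about (268,197) to (281,300) with rails to the right. The carrier's tray spans about (340,200) to (380,268), and the mug at (385,163) stands just beside its far push-side corner. I'll zoom in to get the corners.

Run:
```python
import cv2
im=cv2.imread('pics/top0.png')[130:310,240:440]
cv2.imwrite('pics/t1.png',cv2.resize(im,(800,720))[:600] if 0 else cv2.resize(im,None,fx=3.33,fy=3.33,interpolation=cv2.INTER_CUBIC))
im=cv2.imread('pics/side0.png')[150:310,200:420]
cv2.imwrite('pics/s1.png',cv2.resize(im,None,fx=3.5,fy=3.5,interpolation=cv2.INTER_CUBIC))
```

```text
(no output)
```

View pics/t1.png

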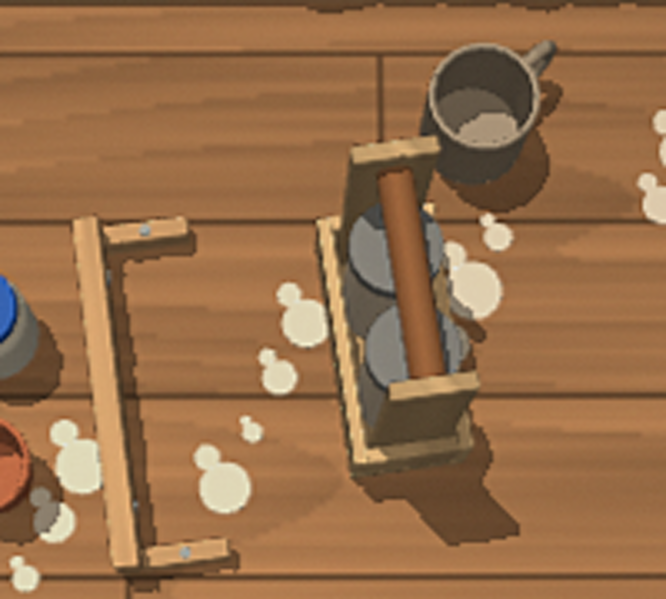

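View pics/s1.png

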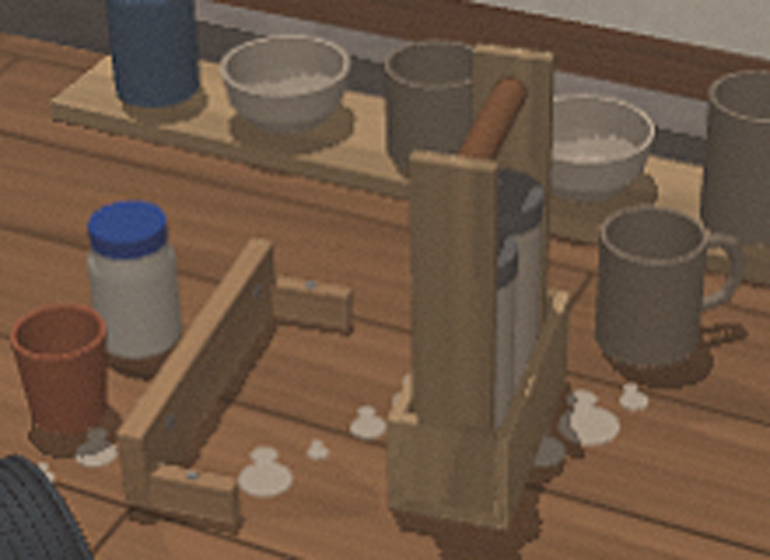

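The top crop shows the stop's face top edge from (99,217) to (136,562) and tray top corners at (318,219), (353,468), (471,450) and about (432,205). The mug is beyond the far end. In the side crop, the near tray corners are (510,437) and (390,418) at the top, and (503,526) and (393,510) at the base. The far back top corner is at (567,293).

```bash
cat > m.py <<'E'
from h import *
t=optics.get_calibration('top'); s=optics.get_calibration('side')
T=lambda x,y,z: pt(t,240+x/3.33,130+y/3.33,z)
S=lambda x,y,z: pt(s,200+x/3.5,150+y/3.5,z)
np.set_printoptions(precision=4,suppress=True)
def fr(a,b,n):
    d=b-a; print(n,a,b,'len',np.linalg.norm(d[:2]),'ang',np.degrees(np.arctan2(d[1],d[0])))
fr(T(136,562,.06),T(99,217,.06),'stop top')
fr(S(148,505,0),S(273,342,0),'stop base side?')
fr(T(230,548,.03),T(190,225,.03),'rail ends')
fr(T(353,468,.075),T(318,219,.075),'tray front top')
fr(T(471,450,.075),T(432,205,.075),'tray back top')
fr(S(510,437,.075),S(567,293,.075),'side tray back top')
fr(S(503,526,0),S(393,510,0),'side tray end base')
fr(S(510,437,.075),S(390,418,.075),'side tray end top')
fr(T(426,378,.24),T(397,172,.24),'handle')
print('mug rim',T(484,98,.09))
E
python3 m.py
```

```text
stop top [0.4055 0.1231 0.06  ] [0.6418 0.1513 0.06  ] len 0.23797525358752053 ang 6.799371667185119
stop base side? [0.4103 0.1221 0.    ] [0.606  0.1331 0.    ] len 0.19599598124699585 ang 3.213139100590933
rail ends [0.4173 0.0616 0.03  ] [0.6439 0.0902 0.03  ] len 0.22841668461224143 ang 7.186256158003266
tray front top [ 0.4658 -0.0207  0.075 ] [0.6359 0.0013 0.075 ] len 0.17146496733672972 ang 7.356954054368384
tray back top [ 0.4776 -0.0989  0.075 ] [ 0.6455 -0.0762  0.075 ] len 0.16942595405387123 ang 7.702021106879526
side tray back top [ 0.4862 -0.1023  0.075 ] [ 0.6486 -0.0776  0.075 ] len 0.16420913740612184 ang 8.66241002000742
side tray end base [ 0.4867 -0.0988  0.    ] [ 0.472  -0.0272  0.    ] len 0.07311382269459422 ang 101.53673001356788
side tray end top [ 0.4862 -0.1023  0.075 ] [ 0.4733 -0.0259  0.075 ] len 0.0774872463380717 ang 99.64044667108968
handle [ 0.4964 -0.0567  0.24  ] [ 0.6201 -0.0418  0.24  ] len 0.1246079987422992 ang 6.869719579177848
mug rim [ 0.7165 -0.1117  0.09  ]
```

drive_tool:
  grip: [1,1,1,1,1]
  translation:
    - [0,0,0.12]
    - [0,0,0.25]
    - [0,0,0.37]
    - [0,0,0.45]
    - [0,0,0.45]
  twist:
    - [0,0,0]
    - [0,0,0]
    - [0,0,0]
    - [0,0,0]
    - [0,0,0]

```text
time: 0.6
eef_pos: [0.2193, 0.5876, 0.4176]
tcp_rot: [0.177, 0.984, 0.006, 0.002]
contact_force: [0.1, 0.1, -0.5]
opening: 0.0853
grasp_force: 0.0
```

drive_tool:
  grip: [1,1,1,1,1]
  translation:
    - [0.07,-0.1,0]
    - [0.14,-0.2,0]
    - [0.21,-0.3,0]
    - [0.28,-0.4,0]
    - [0.35,-0.5,0]
  twist:
    - [0,0,-0.05]
    - [0,0,-0.1]
    - [0,0,-0.15]
    - [0,0,-0.2]
    - [0,0,-0.25]

```text
time: 1.1
eef_pos: [0.3583, 0.3835, 0.4096]
tcp_rot: [0.367, 0.93, -0.001, -0.001]
contact_force: [1.3, 1.2, -0.4]
opening: 0.0857
grasp_force: 0.0
```

drive_tool:
  grip: [1,1,1,1,1]
  translation:
    - [0.07,-0.1,0]
    - [0.14,-0.2,0]
    - [0.21,-0.3,0]
    - [0.28,-0.4,0]
    - [0.35,-0.5,0]
  twist:
    - [0,0,-0.05]
    - [0,0,-0.1]
    - [0,0,-0.15]
    - [0,0,-0.2]
    - [0,0,-0.25]

```text
time: 1.6
eef_pos: [0.4983, 0.1837, 0.4097]
tcp_rot: [0.542, 0.84, -0.001, -0.001]
contact_force: [0.8, 0.3, -0.2]
opening: 0.0856
grasp_force: 0.0
```

drive_tool:
  grip: [1,1,1,1,1]
  translation:
    - [0,-0.1,0]
    - [0,-0.2,0]
    - [0,-0.3,0]
    - [0,-0.4,0]
    - [0,-0.5,0]
  twist:
    - [0,0,-0.04]
    - [0,0,-0.08]
    - [0,0,-0.12]
    - [0,0,-0.16]
    - [0,0,-0.195]

```text
time: 2.1
eef_pos: [0.4972, -0.0158, 0.4097]
tcp_rot: [0.663, 0.748, -0.001, -0.001]
contact_force: [0.5, -0.7, 0.2]
opening: 0.0852
grasp_force: 0.0
```

drive_tool:
  grip: [1,1,1,1,1]
  translation:
    - [0.04,-0.1,0]
    - [0.08,-0.2,0]
    - [0.12,-0.3,0]
    - [0.16,-0.4,0]
    - [0.18,-0.45,0]
  twist:
    - [0,0,0]
    - [0.05,0.006,0]
    - [0.13,0.016,0]
    - [0.21,0.026,0]
    - [0.28,0.034,0]

```text
time: 2.6
eef_pos: [0.5706, -0.1982, 0.4092]
tcp_rot: [0.647, 0.729, 0.147, -0.166]
contact_force: [-0.4, 1.3, -0.4]
opening: 0.0854
grasp_force: 0.0
```

drive_tool:
  grip: [1,1,1,1,1]
  translation:
    - [0,0,0]
    - [0,0,-0.05]
    - [0,0,-0.1]
    - [0,0,-0.15]
    - [0,0,-0.15]
  twist:
    - [0.08,0.01,0]
    - [0.15,0.018,0]
    - [0.216,0.027,0]
    - [0.216,0.027,0]
    - [0.216,0.027,0]

```text
time: 3.1
eef_pos: [0.5687, -0.1941, 0.3462]
tcp_rot: [0.613, 0.689, 0.253, -0.292]
contact_force: [0.2, -0.1, 0.9]
opening: 0.0856
grasp_force: 0.0
```

Run:
```python
from h import *
np.set_printoptions(precision=4,suppress=True)
s=bot.state(); print(s['joint_pos'],s['eef_pos']); print(R.from_quat(s['tcp_rot']).as_matrix())
snap('side','s2.png')
```

```text
[-0.7504  0.6396  1.1368  0.5174  1.9757 -0.812 ] [ 0.5687 -0.1941  0.3462]
[[-0.0783  0.9927 -0.0912]
 [ 0.6973  0.1199  0.7067]
 [ 0.7125 -0.0083 -0.7016]]
```

View pics/s2.png

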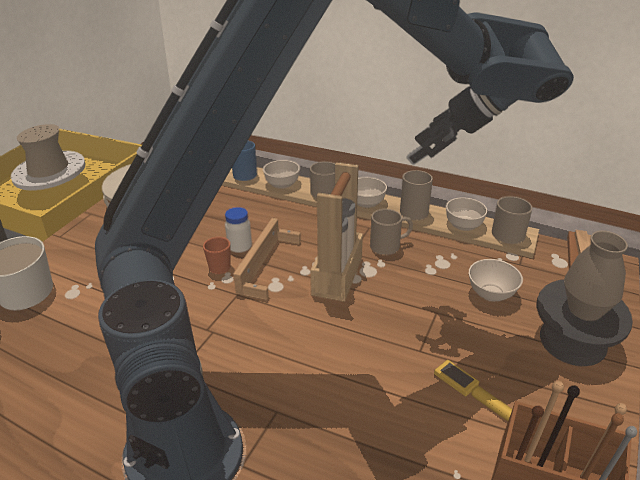

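The side view shows the tilted gripper at (430,145), with the fingers aimed towards the dock and down. The way down behind the carrier is clear, with the bowl at (495,282) and the mug at (388,232) well off. Lowering.

drive_tool:
  grip: [1,1,1,1,1]
  translation:
    - [0,0,-0.1]
    - [0,0,-0.2]
    - [0,0.03,-0.3]
    - [0,0.06,-0.4]
    - [0,0.06,-0.5]
  twist:
    - [0,0,0]
    - [0,0,0]
    - [0,0,0]
    - [0,0,0]
    - [0,0,0]

```text
time: 3.65
eef_pos: [0.571, -0.1687, 0.1519]
tcp_rot: [0.611, 0.693, 0.253, -0.286]
contact_force: [-0.1, 0.2, -0.3]
opening: 0.0856
grasp_force: 0.0
```

drive_tool:
  grip: [1,1,1,1,1]
  translation:
    - [0,0,-0.09]
    - [0,0,-0.18]
    - [0,0,-0.26]
    - [0,0,-0.31]
    - [0,0,-0.325]
  twist:
    - [0,0,0]
    - [0,0,0]
    - [0,0,0]
    - [0,0,0]
    - [0,0,0]

```text
time: 4.15
eef_pos: [0.5702, -0.1698, 0.0204]
tcp_rot: [0.612, 0.692, 0.253, -0.287]
contact_force: [-0.8, 0.5, -0.4]
opening: 0.0856
grasp_force: 0.0
```

drive_tool:
  grip: [1,1]
  translation:
    - [0,0,0]
    - [0,0,0]
  twist:
    - [0,0,0]
    - [0,0,0]

```text
time: 4.35
eef_pos: [0.5713, -0.1709, 0.0229]
tcp_rot: [0.612, 0.692, 0.254, -0.285]
contact_force: [0.1, -0.5, 0.1]
opening: 0.0855
grasp_force: 0.0
```

Run:
```python
from h import *
snap('wrist','w3.png');im,c=snap('side','s3.png')
a=cv2.resize(im[150:350,250:470],(400,364))[:,:,::-1]
b=cv2.resize(cv2.imread('pics/w3.png'),(400,300)); b=cv2.copyMakeBorder(b,0,64,0,0,0)
cv2.imwrite('pics/c3.png',np.hstack([a,b]))
```

```text
(no output)
```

View pics/c3.png

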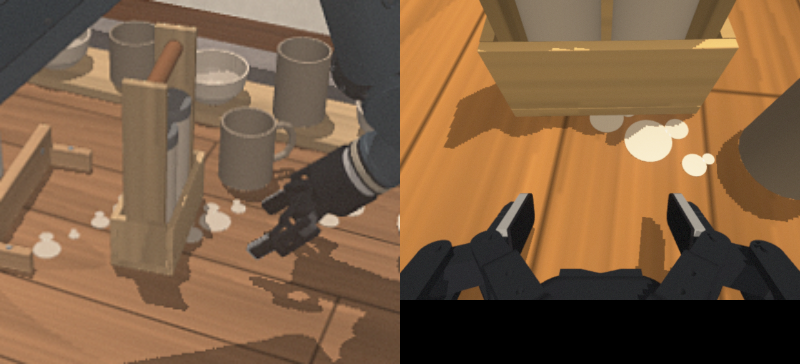

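The left panel shows the fingertips low at (265,245), behind the tray. The right panel shows the tray face squarely ahead (top edge 480–738, base about 518–703), with the fingers at 515 and 687. Checking the lateral offset by rays.

Run:
```python
from h import *
np.set_printoptions(precision=4,suppress=True)
c=optics.get_calibration('wrist')
W=lambda x,y,z: pt(c,(x-400)*1.6,y*1.6,z)
for q in((480,50,.075),(738,47,.075),(520,112,0),(703,112,0)): print(W(*q))
print(proj(c,bot.state()['eef_pos'])/1.6+[400,0],bot.state()['eef_pos'])
```

```text
[ 0.4854 -0.1002  0.075 ]
[ 0.6493 -0.0771  0.075 ]
[ 0.4862 -0.095   0.    ]
[ 0.657  -0.0738  0.    ]
[599.8578 195.767 ] [ 0.5712 -0.171   0.023 ]
```

drive_tool:
  grip: [1,1,1,1,1]
  translation:
    - [0.015,0,-0.02]
    - [0.01,0.05,-0.02]
    - [0.005,0.1,-0.02]
    - [0,0.15,-0.02]
    - [0,0.15,-0.02]
  twist:
    - [0,0,0]
    - [0,0,0]
    - [0,0,0]
    - [0,0,0]
    - [0,0,0]

```text
time: 4.95
eef_pos: [0.5696, -0.1076, 0.0136]
tcp_rot: [0.611, 0.692, 0.253, -0.288]
contact_force: [-0.1, -0.6, 0.4]
opening: 0.0855
grasp_force: 0.0
```

drive_tool:
  grip: [1,1,1,1,1]
  translation:
    - [-0.002,0.01,0]
    - [-0.003,0.02,0]
    - [-0.004,0.03,0]
    - [-0.005,0.04,0]
    - [-0.007,0.05,0]
  twist:
    - [0,0,0]
    - [0,0,0]
    - [0,0,0]
    - [0,0,0]
    - [0,0,0]

```text
time: 5.45
eef_pos: [0.5676, -0.0905, 0.0133]
tcp_rot: [0.612, 0.692, 0.253, -0.286]
contact_force: [0.2, -0.1, 0.1]
opening: 0.0852
grasp_force: 0.0
```

drive_tool:
  grip: [1,1,1,1,1]
  translation:
    - [-0.002,0.01,0]
    - [-0.003,0.02,0]
    - [-0.005,0.03,0]
    - [-0.007,0.04,0]
    - [-0.009,0.05,0]
  twist:
    - [0,0,0]
    - [0,0,0]
    - [0,0,0]
    - [0,0,0]
    - [0,0,0]

```text
time: 5.95
eef_pos: [0.5659, -0.0744, 0.0131]
tcp_rot: [0.614, 0.693, 0.252, -0.282]
contact_force: [1.3, -9.3, 2.4]
opening: 0.0854
grasp_force: 5.1
```

Contact is made at about 9 N. Continuing with the gentle push.

drive_tool:
  grip: [1,1,1,1,1]
  translation:
    - [-0.002,0.011,0]
    - [-0.004,0.022,0]
    - [-0.006,0.033,0]
    - [-0.008,0.044,0]
    - [-0.01,0.055,0]
  twist:
    - [0,0,0]
    - [0,0,0]
    - [0,0,0]
    - [0,0,0]
    - [0,0,0]

```text
time: 6.45
eef_pos: [0.5626, -0.0524, 0.0131]
tcp_rot: [0.614, 0.693, 0.253, -0.282]
contact_force: [1.8, -10.0, 2.5]
opening: 0.0855
grasp_force: 5.0
```

drive_tool:
  grip: [1,1,1,1,1]
  translation:
    - [-0.002,0.011,0]
    - [-0.004,0.022,0]
    - [-0.006,0.033,0]
    - [-0.008,0.044,0]
    - [-0.01,0.055,0]
  twist:
    - [0,0,0]
    - [0,0,0]
    - [0,0,0]
    - [0,0,0]
    - [0,0,0]

```text
time: 6.95
eef_pos: [0.5587, -0.0303, 0.0131]
tcp_rot: [0.614, 0.693, 0.253, -0.282]
contact_force: [1.6, -10.1, 2.9]
opening: 0.0855
grasp_force: 5.0
```

Run:
```python
from h import *
im,c=snap('top','t4.png')
cv2.imwrite('pics/t4c.png',cv2.resize(im[130:310,240:440],None,fx=3.33,fy=3.33,interpolation=cv2.INTER_CUBIC)[:,:,::-1])
```

```text
(no output)
```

View pics/t4c.png

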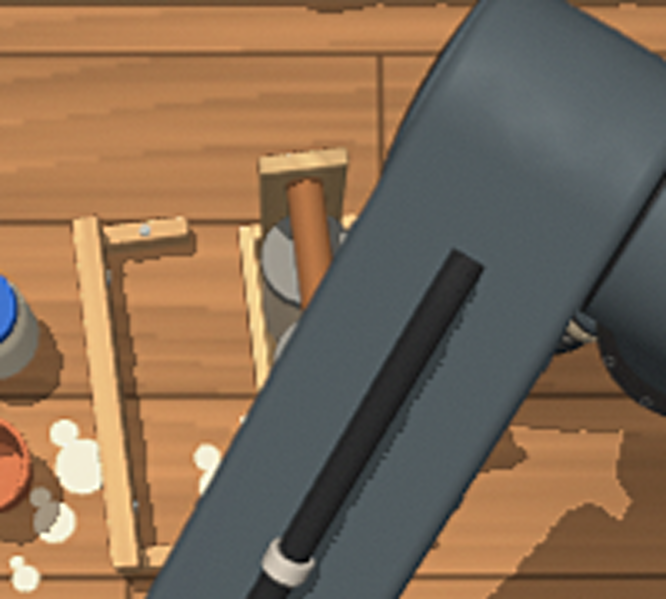

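The tray's far front corner is at crop (240,227). The rail tip is at (188,222).

```bash
cat >> m.py <<'E'
print('----')
O=np.array([.5237,.1372]);a=np.radians(7);X=np.array([-np.sin(a),np.cos(a)]);Y=np.array([-np.cos(a),-np.sin(a)])
for q in((240,227,.075),(318,219,.075),(99,217,.06),(136,562,.06),(187,237,.03),(257,370,.075)):
    p=T(*q)[:2]-O; print(q,p@X,p@Y)
E
python3 m.py|sed 1,/----/d
```

```text
(240, 227, 0.075) -0.09542492381691528 -0.0958285008844038
(318, 219, 0.075) -0.14858875890812537 -0.0947944126621323
(99, 217, 0.06) -0.00039040523379903853 -0.11892900876479665
(136, 562, 0.06) 0.0004428931559815082 0.11904478587200426
(187, 237, 0.03) -0.058223721400047675 -0.10520574906048123
(257, 370, 0.075) -0.09478352939873265 0.0034050488755858156
```

drive_tool:
  grip: [1,1,1,1,1]
  translation:
    - [-0.003,0.011,0]
    - [-0.005,0.022,0]
    - [-0.007,0.033,0]
    - [-0.009,0.044,0]
    - [-0.011,0.055,0]
  twist:
    - [0,0,0]
    - [0,0,0]
    - [0,0,0]
    - [0,0,0]
    - [0,0,0]

```text
time: 7.5
eef_pos: [0.5545, -0.0083, 0.0131]
tcp_rot: [0.614, 0.693, 0.253, -0.282]
contact_force: [2.0, -10.2, 2.1]
opening: 0.0855
grasp_force: 5.1
```

drive_tool:
  grip: [1,1,1,1,1]
  translation:
    - [-0.003,0.011,0]
    - [-0.005,0.022,0]
    - [-0.007,0.033,0]
    - [-0.009,0.044,0]
    - [-0.01,0.055,0]
  twist:
    - [0,0,0]
    - [0,0,0]
    - [0,0,0]
    - [0,0,0]
    - [0,0,0]

```text
time: 8.0
eef_pos: [0.5504, 0.0139, 0.013]
tcp_rot: [0.614, 0.693, 0.253, -0.282]
contact_force: [1.0, -10.5, 3.0]
opening: 0.0854
grasp_force: 5.2
```

drive_tool:
  grip: [1,1,1,1,1]
  translation:
    - [-0.002,0.011,0]
    - [-0.003,0.022,0]
    - [-0.005,0.033,0]
    - [-0.006,0.044,0]
    - [-0.008,0.055,0]
  twist:
    - [0,0,0]
    - [0,0,0]
    - [0,0,0]
    - [0,0,0]
    - [0,0,0]

```text
time: 8.5
eef_pos: [0.5474, 0.0359, 0.013]
tcp_rot: [0.614, 0.693, 0.253, -0.282]
contact_force: [2.0, -10.6, 3.9]
opening: 0.0858
grasp_force: 5.2
```

drive_tool:
  grip: [1,1,1,1,1]
  translation:
    - [-0.001,0.008,0]
    - [-0.002,0.016,0]
    - [-0.003,0.024,0]
    - [-0.004,0.032,0]
    - [-0.005,0.04,0]
  twist:
    - [0,0,0]
    - [0,0,0]
    - [0,0,0]
    - [0,0,0]
    - [0,0,0]

```text
time: 9.0
eef_pos: [0.5453, 0.052, 0.0131]
tcp_rot: [0.613, 0.693, 0.253, -0.282]
contact_force: [1.2, -10.7, 3.4]
opening: 0.0852
grasp_force: 5.3
```

drive_tool:
  grip: [1,1,1,1,1]
  translation:
    - [-0.001,0.005,0]
    - [-0.001,0.01,0]
    - [-0.002,0.015,0]
    - [-0.002,0.02,0]
    - [-0.003,0.025,0]
  twist:
    - [0,0,0]
    - [0,0,0]
    - [0,0,0]
    - [0,0,0]
    - [0,0,0]

```text
time: 9.5
eef_pos: [0.5443, 0.0615, 0.013]
tcp_rot: [0.613, 0.693, 0.253, -0.281]
contact_force: [0.9, -18.6, 7.5]
opening: 0.0855
grasp_force: 9.1
```

drive_tool:
  grip: [1,1,1]
  translation:
    - [0,0.003,0]
    - [-0.001,0.006,0]
    - [-0.001,0.009,0]
  twist:
    - [0,0,0]
    - [0,0,0]
    - [0,0,0]

```text
time: 9.8
eef_pos: [0.5449, 0.0621, 0.013]
tcp_rot: [0.613, 0.695, 0.252, -0.279]
contact_force: [0.3, -25.0, 10.7]
opening: 0.0853
grasp_force: 12.7
```

The carrier has met the stop: force is rising with almost no motion. A little more squeeze to square it, then back off straight along the approach.

drive_tool:
  grip: [1,1,1,1]
  translation:
    - [0,0.004,0]
    - [0,0.008,0]
    - [0,0.01,0]
    - [0,0.01,0]
  twist:
    - [0,0,0]
    - [0,0,0]
    - [0,0,0]
    - [0,0,0]

```text
time: 10.2
eef_pos: [0.5453, 0.0625, 0.0129]
tcp_rot: [0.612, 0.697, 0.251, -0.276]
contact_force: [-2.3, -36.1, 14.3]
opening: 0.0853
grasp_force: 17.6
```

drive_tool:
  grip: [1,1,1,1,1]
  translation:
    - [0.001,-0.01,0]
    - [0.003,-0.03,0]
    - [0.009,-0.08,0]
    - [0.02,-0.16,0]
    - [0.03,-0.24,0]
  twist:
    - [0,0,0]
    - [0,0,0]
    - [0,0,0]
    - [0,0,0]
    - [0,0,0]

```text
time: 10.7
eef_pos: [0.5522, -0.0234, 0.0131]
tcp_rot: [0.612, 0.692, 0.253, -0.287]
contact_force: [0.6, 0.2, 0.6]
opening: 0.0855
grasp_force: 0.0
```

drive_tool:
  grip: [1,1,1,1,1]
  translation:
    - [0.01,-0.08,0]
    - [0.01,-0.16,0.05]
    - [0.01,-0.24,0.13]
    - [0.01,-0.3,0.22]
    - [0.01,-0.35,0.32]
  twist:
    - [0,0,0]
    - [0,0,0]
    - [0,0,0]
    - [0,0,0]
    - [0,0,0]

```text
time: 11.2
eef_pos: [0.5558, -0.1645, 0.1416]
tcp_rot: [0.613, 0.691, 0.253, -0.288]
contact_force: [1.1, -0.5, 0.2]
opening: 0.0853
grasp_force: 0.0
```

drive_tool:
  grip: [1,1,1,1,1]
  translation:
    - [0,-0.1,0.06]
    - [0,-0.2,0.12]
    - [0,-0.3,0.18]
    - [0,-0.4,0.24]
    - [0,-0.5,0.3]
  twist:
    - [0,0,0]
    - [0,0,0]
    - [0,0,0]
    - [0,0,0]
    - [0,0,0]

```text
time: 11.7
eef_pos: [0.5559, -0.3642, 0.262]
tcp_rot: [0.612, 0.692, 0.253, -0.287]
contact_force: [-0.0, -0.7, -0.0]
opening: 0.0853
grasp_force: 0.0
```

Run:
```python
from h import *
im,c=snap('top','t5.png'); s,c=snap('side','s5.png')
a=cv2.resize(im[130:310,220:420],(400,360),interpolation=2);b=cv2.resize(s[150:330,200:400],(400,360),interpolation=2)
cv2.imwrite('pics/c5.png',np.hstack([a,b])[:,:,::-1])
```

```text
(no output)
```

View pics/c5.png

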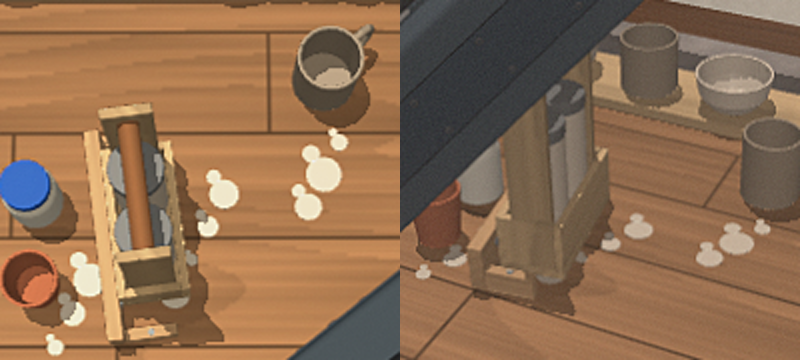

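Left panel: the carrier sits between the rails against the stop, with its tray from about (112,143) to (187,290). Right panel: it is upright and in the dock, the mug and other things are undisturbed, and the hand is away. One close-up to check it is flush.

Run:
```python
import cv2
im=cv2.imread('pics/t5.png')[180:306,250:330]
cv2.imwrite('pics/f5.png',cv2.resize(im,None,fx=4.7,fy=4.7,interpolation=cv2.INTER_CUBIC))
```

```text
(no output)
```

View pics/f5.png

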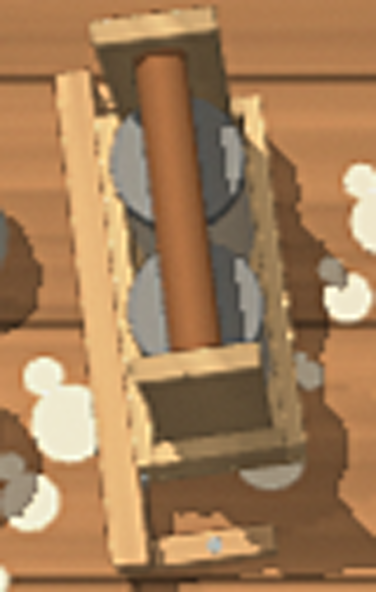

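The tray's front edge runs from (94,115) to (141,470), right along the stop's face edge. The back corners are (260,97) and (303,450).

```bash
cat >> m.py <<'E'
print('====')
for q in((94,115,.075),(141,470,.075),(260,97,.075),(303,450,.075),(90,72,.06),(148,562,.06)):
    p=pt(t,250+q[0]/4.7,180+q[1]/4.7,q[2])[:2]-O; print(q,p@X,p@Y)
E
python3 m.py|sed 1,/====/d
```

```text
(94, 115, 0.075) 0.0003561339786381816 -0.09311389945207776
(141, 470, 0.075) -0.0032243391349577122 0.07935224400559884
(260, 97, 0.075) -0.07962373247588278 -0.0920198556588295
(303, 450, 0.075) -0.07939923957731213 0.07944659294950833
(90, 72, 0.06) 0.0009665495718004271 -0.11873306035375131
(148, 562, 0.06) -0.00078102849644552 0.1209846017139315
```

```bash
python3 -c "
from station import workorder
print(workorder.sign_off())"
```

```text
the job is handed in; nothing more can be done
None
```

The carrier is home in its dock: both ends of its back face measure about 79.5 mm from the stop (80 mm is fully home), it stands upright, the hand is clear, nothing else looked moved in the final views, and the job is handed in.

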